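# Find and press the concealed catch of a tea chest

## Task

One of the six identical sunken tiles in the top of the tea chest is a concealed catch. Feel gently over the tiles with a fingertip for the one that gives, and press it fully home so that the secret drawer in the front springs out, then leave it so. Only press; do not pick up or disturb the mug, the tea carton or the spice jar.

Things in the scene. Friction and masses are not known exactly. Their poses are not given: they have to be found in the camera images.
- chest: Low dark-wood tea chest with brass corner caps, 140 mm deep (its x), 190 mm wide (its y), 70 mm high, fixed to the bar top. Origin: centre of its underside; z up, -x is its front, towards the robot. Five of the six tiles in its top are rigid blanks; one, the concealed catch, gives. It is meant for slow, light touches: over 80 N spoils it.
- panel (a point): Centre of the flat top, 70 mm up. Six identical pale tiles, 2 rows of 3, 52 mm apart both ways, each in a square well 44 mm wide, sides parallel to the chest, its surface 2 mm below the top. One, each time a different one and not told by looking, is the catch: it gives 6 mm straight down at about 3 N (8 N drives it to its stop), pushes the drawer out and stays down. The rest are rigid.
- tile1 (a point): Centre of the surface of the tile in the far row, left (seen from the chest's front), as it is before any press; fixed to the chest, it does not sink with a tile.
- tile2 (a point): Centre of the surface of the tile in the far row, middle (seen from the chest's front), as it is before any press; fixed to the chest, it does not sink with a tile.
- tile3 (a point): Centre of the surface of the tile in the far row, right (seen from the chest's front), as it is before any press; fixed to the chest, it does not sink with a tile.
- tile4 (a point): Centre of the surface of the tile in the near row, left (seen from the chest's front), as it is before any press; fixed to the chest, it does not sink with a tile.
- tile5 (a point): Centre of the surface of the tile in the near row, middle (seen from the chest's front), as it is before any press; fixed to the chest, it does not sink with a tile.
- tile6 (a point): Centre of the surface of the tile in the near row, right (seen from the chest's front), as it is before any press; fixed to the chest, it does not sink with a tile.
- drawer (a joint): How far the handleless drawer in the chest's front stands out, m: 0 shut and flush; 3 mm for each mm that the catch is pressed; 0.018 with the catch fully home.
- drawer_front (a point): Middle of the drawer's front face (171 mm wide, 38 mm high), 30 mm above the bar top; moves out towards the chest's front (-x) with the drawer.
- mug: White patterned coffee mug with one handle, 92x127x95 mm, loose, to the left of the chest; origin at the centre of its underside. To be left alone.
- tea_box: Red tea carton lying behind the chest, 63x131x66 mm, loose; origin at the centre of its underside. To be left alone.
- spice_jar: Spice jar with a red cap, 45 mm across, 106 mm high, loose, behind the chest to the left; origin at the centre of its underside. To be left alone.

How it is judged (in metres and radians):
At the end, for the whole second after the job is handed in: The catch is home and the drawer stands out at least 14.5 of its 18 mm, at rest; mug, tea carton and spice jar stand upright within 20 mm of where they stood (value of joint drawer above 0.0145 m and velocity of joint drawer below 0.005 m/s and distance of each of mug, tea_box, spice_jar from where it was at the start of the episode below 0.02 m and angle between each of mug, tea_box, spice_jar's own z axis and vertical below 0.15 rad); the robot touches nothing.
It fails at once if the fingers pressed hard (over 80 N) instead of gently (contact force between the fingers and anything else above 80 N).
It fails at once if the mug was lifted, tipped or pushed more than 30 mm (height (world z) of mug above 0.015 m or distance of mug from where it was at the start of the episode above 0.03 m or angle between mug's own z axis and vertical above 0.4 rad).
It fails at once if the tea carton was lifted, tipped or pushed more than 30 mm (height (world z) of tea_box above 0.015 m or distance of tea_box from where it was at the start of the episode above 0.03 m or angle between tea_box's own z axis and vertical above 0.4 rad).
It fails at once if the spice jar was lifted, tipped or pushed more than 30 mm (height (world z) of spice_jar above 0.015 m or distance of spice_jar from where it was at the start of the episode above 0.03 m or angle between spice_jar's own z axis and vertical above 0.4 rad).
It also fails if it takes over 54 s, if anything falls off the work surface, if the arm or the gripper's body presses on something with over 40 N, if the wrist force passes 120 N, or if a joint passes its speed limit or range.

## Robot

A 7-joint arm with a two-finger parallel gripper is mounted at the origin on a cart in front of the work surface, level with it; the furniture and walls round the work are solid. World frame = base frame: x ahead of the robot, y to its left, z up, the work surface at z = 0. Lengths are in mm, angles in rad, forces in N, time in s.
With the tool pointing down it reaches from about 425 to 800 mm from the base axis. Payload 8.3 kg.
Tool frame: the origin (TCP) lies at the very end of the fingers, on their centre line; the grasp point (between the pads) lies 19 mm behind it; z points along the fingers, y is the line along which they close (so a half turn about z gives the same grasp; the last joint's range is limited). The gripper opens to 85 mm and grips with 20 to 120 N. Pads are 22 mm wide; open, the fingers measure 114 mm over their backs; the gripper's body (76 mm by 85 mm) begins 54 mm behind the grasp point. The pads swing forward as they close: fully open they stand 13 mm farther back than shut.
Start: joints at [-1.23, 0.383, 0.016, 1.37, -0.006, 1.388, -0.046], TCP at [245.52, 574.737, 231.279] pointing down, gripper open.
Joint ranges: [-2.95, 2.95], [-0.25, 2.06], [-1.52, 1.56], [0.18, 2.33], [-1.44, 4.58], [0.02, 2.06], [-3.01, 3.01]. Speed limits (rad/s): [2.39, 2.39, 3.01, 3.01, 3.14, 3.14, 3.14].

## Interface

Orientations are given as a unit quaternion [w, x, y, z].
In Python, from cell import arm, eyes gives the robot as it stands.
- The arm moves only by the shell command python3 -m crank 'ROWS' [FORCE]. ROWS is JSON, a list of rows, each an object of numbers: "x", "y", "z": the shift along the tool's x, y, z in mm; "yaw": the turn about the tool's z in degrees; "gripper": the opening, from -1 (shut) to 1 (fully open), so that 0 is half open. A call has 1 to 10 rows; each row is the pose to reach, as a shift and turn from the pose commanded when the call began, along the tool's axes at that moment; what a row does not reach only later rows make up. A row lasts 1/8 s, in which the tool goes at most 62.5 mm and 10.7 degrees, less where a joint would pass 70% of its speed; a pose out of reach is approached as far as the arm can. A call with a gripper value outside its range is refused whole. The fingers move at their own pace and stop on an object; FORCE is the grip in N (left out, the last holds). Time passes only in rows, so rows that repeat a pose let the fingers close. It gives the time, the measured TCP pose, the force, the opening and the grip force at its end, in the units of the state.
- arm.sense(): the state, without advancing time (a new reading comes with each control period).
- eyes.camera(name): name is "scene" or "top" or "wrist"; returns a dict with "img" (400x640x3 uint8, red, green, blue), "range_z" (400x640 float32, mm along the optical axis (not along the pixel's ray), 0 where there is no reading), "fx", "fy", "cx", "cy" (pixels), "R" (3x3) and "t" (3): a world point X has camera coordinates R X + t. Camera axes: x right, y down, z forward; pixel columns grow to the right and rows downward; lengths in mm; the calibration is good to about 2 mm. The wrist camera is an equidistant fisheye: a pixel r from the principal point sees the ray r / f radians off the axis. A picture is of the moment at which its call begins.
- arm.finish_job(): hands the job in; it is judged then, once.
Trained networks look in the newest picture that a camera, given by its name, has taken for a name from the list of things; names that differ only in an ending like _2 or _b are one class to them, and where a whole thing is asked for, a point or a joint stands for the part that bears it (a point fixed in the world has none). Each returns a list of dicts, best first, with "conf" (0 to 1); they miss things now and then, are a little off and sometimes report something else, mostly with a low value. They report only what shows in the picture. A call takes as long as a camera call.
- eyes.outline_of(camera, name): "pixels" (400x640 bool, what is visible of it) and "position" ([column, row] as shares, 0 to 1, of the picture: columns of its width, rows of its height, amid what is visible of it).
- eyes.mark_of(camera, name): "position" ([column, row] as shares, 0 to 1, of the picture: columns of its width, rows of its height: a listed point, or the origin of a listed thing).
The state is a dict: "t": time; "joint_pos": joint angles; "qd": joint speeds; "effort": joint torques, N m; "eef_pos": TCP position; "tcp_rot": TCP orientation; "wrist_force": force on the tool from outside, world axes, zero at the start; "moment": the same for the moment, N m; "grip_width": opening from 0.0 (shut) to 1.0 (fully open); "finger_force": force on a finger pad.
Only numpy, scipy, OpenCV 4.12 (cv2) and the standard library are available. Lean on these libraries where they do the work, as an engineer would, in place of code of your own. Each camera call takes 0.05 s, during which the arm holds its last target. There are 200 camera calls.

## Working session

There is one attempt and no reset: what is moved stays moved. The work goes in short steps, Python scripts to look and compute and a shell command to move; the robot and the scene stay as the last step left them, time stands still between calls to the robot, and variables do not carry over. Pictures are saved under pics/ and viewed, at most 10 in all, crops included, and the job is handed in when it is done.

```bash
mkdir -p pics; cat > h.py <<'E'
from cell import arm, eyes
import numpy as np, cv2
def back(c,u,v,d):
    p=np.array([(u-c['cx'])/c['fx']*d,(v-c['cy'])/c['fy']*d,d]); return c['R'].T@(p-c['t'])
def hit(c,u,v,z):
    r=c['R'].T@np.array([(u-c['cx'])/c['fx'],(v-c['cy'])/c['fy'],1]); o=-c['R'].T@c['t']
    return o+r*(z-o[2])/r[2]
E
python3 - <<'E'
from h import *
for n in ('top','scene'):
    c=eyes.camera(n); cv2.imwrite(f'pics/{n}1.png',c['img'][:,:,::-1])
    for k in ['tile%d'%i for i in range(1,7)]+['panel','mug','tea_box','spice_jar']:
        m=eyes.mark_of(n,k)
        if m:
            u,v=m[0]['position'][0]*640,m[0]['position'][1]*400
            z=68 if k[:4]=='tile' else 70 if k=='panel' else 0
            print(n,k,round(m[0]['conf'],2),round(u),round(v),hit(c,u,v,z).round(1))
s=arm.sense(); print(s['t'],s['eef_pos'],s['tcp_rot'],s['wrist_force'],s['grip_width'])
E
```

```text
top tile1 0.97 337 248 [548.4 234.   68. ]
top tile2 0.97 337 248 [548.4 234.   68. ]
top tile3 0.97 337 248 [548.4 234.   68. ]
top tile4 0.97 337 248 [548.4 234.   68. ]
top tile5 0.97 337 248 [548.4 234.   68. ]
top tile6 0.97 337 248 [548.4 234.   68. ]
top panel 0.93 365 241 [564.9 175.1  70. ]
top mug 0.72 291 218 [621.2 339.9   0. ]
top tea_box 0.72 383 179 [717.5 128.1   0. ]
top spice_jar 0.62 328 183 [705.6 255.4   0. ]
scene tile1 0.86 327 243 [533.  174.1  68. ]
scene tile2 0.86 327 243 [533.  174.1  68. ]
scene tile3 0.86 327 243 [533.  174.1  68. ]
scene tile4 0.86 327 243 [533.  174.1  68. ]
scene tile5 0.86 327 243 [533.  174.1  68. ]
scene tile6 0.86 327 243 [533.  174.1  68. ]
scene panel 0.56 337 230 [567.8 177.7  70. ]
scene mug 0.88 293 201 [626.9 341.6   0. ]
scene tea_box 0.73 395 218 [717.1 135.8   0. ]
scene spice_jar 0.95 345 197 [704.3 258.5   0. ]
1.1 [245.50423487 574.74333484 231.29401175] [-1.68344084e-05  2.00474062e-01  9.79699010e-01 -7.17617365e-06] [ 0.21312374  0.25032229 -0.53516319] 1.000881560403007
```

```bash
python3 - <<'E'
from h import *
c=eyes.camera('top')
for m in eyes.mark_of('top','tile1'):
    u,v=m['position'][0]*640,m['position'][1]*400; print(round(m['conf'],2),round(u),round(v),hit(c,u,v,68).round(1))
o=eyes.outline_of('top','chest')
print(o[0]['conf'],o[0]['position'])
M=o[0]['pixels']; P=np.array([back(c,u,v,c['range_z'][v,u]) for v,u in np.argwhere(M)])
P=P[(P[:,2]>62)&(P[:,2]<78)]; print(len(P),np.median(P[:,2]))
r=cv2.minAreaRect(P[:,:2].astype(np.float32)); print(r)
v0,v1,u0,u1=150,330,240,480
cv2.imwrite('pics/crop.png',cv2.resize(c['img'][v0:v1,u0:u1,::-1],None,fx=3,fy=3,interpolation=cv2.INTER_CUBIC))
E
```

```text
0.9 338 245 [555.6 233.8  68. ]
0.79 362 248 [549.7 182.   68. ]
0.74 387 254 [537.2 128.6  68. ]
0.68 388 233 [582.2 126.   68. ]
0.64 344 223 [603.2 220.9  68. ]
0.62 364 225 [600.4 176.1  68. ]
0.65 [0.5737, 0.6048]
3616 70.49699717407833
((571.2930297851562, 175.9475860595703), (191.40245056152344, 141.85826110839844), 81.51671600341797)
```

View pics/crop.png

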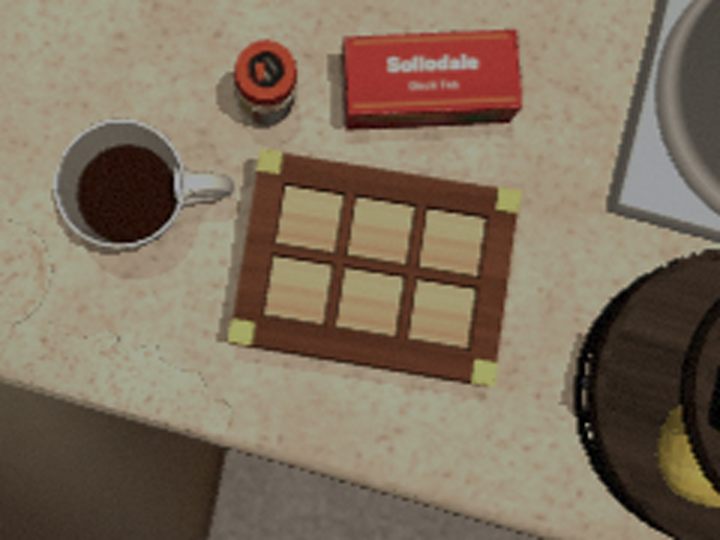

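View pics/scene1.png

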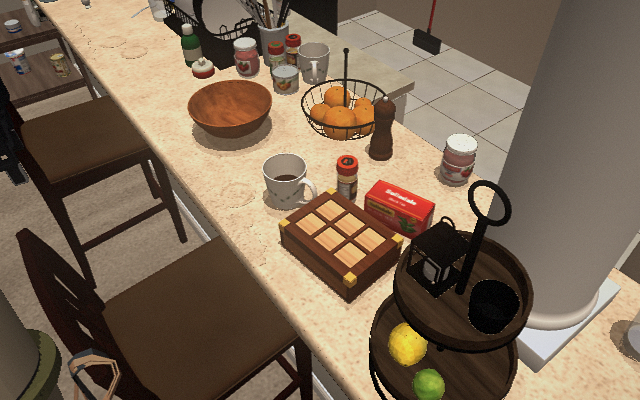

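The scene shows the chest with the mug at left, the jar and carton behind, and a tall tiered stand at right. In the crop, tile centres are at about (308,218), (381,229), (453,242) for the far row and (299,289), (370,301), (442,313) for the near row. I'll fit the chest pose from these and check how much room the stand leaves.

```bash
python3 - <<'E'
from h import *
c=eyes.camera('top')
uv=np.array([(308,218),(381,229),(453,242),(299,289),(370,301),(442,313)])/3+[240,150]
W=np.array([hit(c,u,v,68)[:2] for u,v in uv]); print(W.round(1))
L=np.array([(26,52),(26,0),(26,-52),(-26,52),(-26,0),(-26,-52)],float)
a=W-W.mean(0); th=np.arctan2((L[:,0]*a[:,1]-L[:,1]*a[:,0]).sum(),(L*a).sum())
R=np.array([[np.cos(th),-np.sin(th)],[np.sin(th),np.cos(th)]])
print('centre',W.mean(0),'yaw',np.degrees(th)); F=L@R.T+W.mean(0); print(F.round(1),'res',np.abs(F-W).max())
s=arm.sense(); from scipy.spatial.transform import Rotation as Q
q=s['tcp_rot']; T=Q.from_quat([q[1],q[2],q[3],q[0]]).as_matrix(); print(T.round(3)); 
for p in F: print((T.T@(np.array([*p,130])-s['eef_pos'])).round(1))
for n in ('top','scene'):
    c=eyes.camera(n); z=c['range_z']; vv,uu=np.nonzero((z>0))
    d=z[vv,uu]; P=np.stack([(uu-c['cx'])/c['fx']*d,(vv-c['cy'])/c['fy']*d,d],1)
    P=(P-c['t'])@c['R']
    k=(P[:,0]>250)&(P[:,0]<850)&(P[:,1]<110)&(P[:,1]>-300)&(P[:,2]>20)
    P=P[k]
    for lo,hi in((20,90),(90,150),(150,250),(250,350),(350,500),(500,900)):
        q=P[(P[:,2]>lo)&(P[:,2]<hi)]
        if len(q)>5: print(n,lo,hi,len(q),np.percentile(q,2,axis=0).round(),np.percentile(q,98,axis=0).round())
E
```

```text
[[604.1 223.4]
 [596.9 170.7]
 [588.2 118.9]
 [552.8 229.4]
 [545.  178.5]
 [537.2 127.1]]
centre [570.6731636  174.65052754] yaw -8.514394378876705
[[604.1 222.2]
 [596.4 170.8]
 [588.7 119.4]
 [552.7 229.9]
 [545.  178.5]
 [537.3 127.1]] res 1.146710467514822
[[-0.92   0.393 -0.   ]
 [ 0.393  0.92   0.   ]
 [ 0.    -0.    -1.   ]]
[-468.3 -183.3  101.2]
[-481.4 -233.6  101.2]
[-494.5 -283.9  101.2]
[-417.9 -196.4  101.2]
[-431.1 -246.8  101.2]
[-444.2 -297.1  101.2]
top 20 90 7667 [ 381. -211.   32.] [815. 106.  87.]
top 90 150 1212 [ 411. -140.   91.] [752. -20. 148.]
top 150 250 7830 [ 402. -158.  160.] [732.  -2. 246.]
top 250 350 4055 [ 450. -152.  252.] [739. -19. 347.]
top 350 500 5267 [ 478. -146.  353.] [708. -43. 497.]
top 500 900 1748 [ 605. -123.  501.] [656. -54. 570.]
scene 20 90 13072 [ 377. -258.   25.] [746. 106.  86.]
scene 90 150 3098 [ 389. -233.   91.] [664. -26. 148.]
scene 150 250 16673 [ 395. -226.  161.] [655. -14. 247.]
scene 250 350 11483 [ 449. -222.  252.] [655. -27. 348.]
scene 350 500 15315 [ 475. -191.  353.] [658. -54. 497.]
scene 500 900 4075 [ 603. -143.  501.] [654. -57. 551.]
```

```bash
python3 -m crank '[{"x":-42,"y":-20,"yaw":-2,"gripper":-1},{"x":-90,"y":-42,"yaw":-5,"gripper":-1},{"x":-140,"y":-66,"yaw":-8,"gripper":-1},{"x":-190,"y":-89,"yaw":-11,"gripper":-1},{"x":-240,"y":-113,"yaw":-14.5,"gripper":-1},{"x":-290,"y":-136,"yaw":-14.5,"gripper":-1},{"x":-340,"y":-160,"yaw":-14.5,"gripper":-1},{"x":-385,"y":-181,"z":30,"yaw":-14.5,"gripper":-1},{"x":-418,"y":-196,"z":60,"yaw":-14.5,"gripper":-1},{"x":-418,"y":-196,"z":90,"yaw":-14.5,"gripper":-1}]' 20
cat >> h.py <<'E'
from scipy.spatial.transform import Rotation as Q
F={1:(604.1,222.2),2:(596.4,170.8),3:(588.7,119.4),4:(552.7,229.9),5:(545.,178.5),6:(537.3,127.1)}
def tool(p):
    s=arm.sense(); q=s['tcp_rot']; T=Q.from_quat([q[1],q[2],q[3],q[0]]).as_matrix()
    return (T.T@(np.array(p)-s['eef_pos'])).round(1), T.round(3)
E
python3 - <<'E'
from h import *
c=eyes.camera('wrist'); cv2.imwrite('pics/w1.png',c['img'][:,:,::-1])
s=arm.sense();print(s['t'],s['eef_pos'],s['wrist_force'])
print(tool((*F[4],100)))
def fish(X):
    p=c['R']@X+c['t']; r=np.hypot(p[0],p[1]); k=c['fx']*np.arctan2(r,p[2])/r
    return (c['cx']+k*p[0],c['cy']+k*p[1])
for k,p in F.items(): print(k,np.round(fish(np.array([*p,68])),0))
for m in eyes.mark_of('wrist','tile4'): print(m['conf'],m['position'][0]*640,m['position'][1]*400)
E
```

```text
1.45 [245.52377678 574.73511163 231.25377749] [-0.43421581 -0.92591254  0.52602776]
(array([-418. , -196.4,  131.2]), array([[-0.92 ,  0.393, -0.   ],
       [ 0.393,  0.92 , -0.   ],
       [ 0.   , -0.   , -1.   ]]))
1 [229. 425.]
2 [206. 424.]
3 [186. 423.]
4 [217. 411.]
5 [193. 410.]
6 [172. 409.]schema error: expected keys x, y, z, yaw, gripper
```

View pics/w1.png

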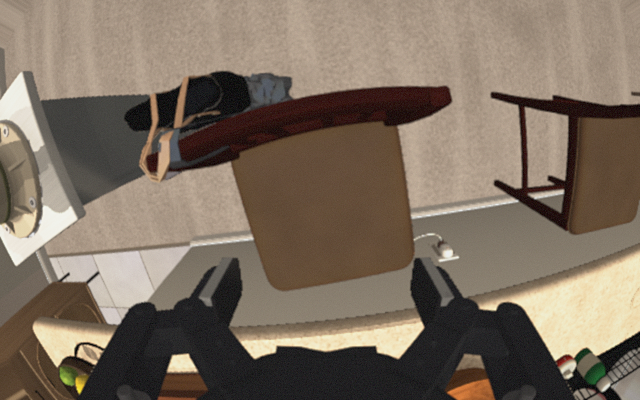

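The rows were refused because every key is required. The wrist view therefore still shows the start pose over the stool, with the gripper open. I'll resend with all keys.

```bash
python3 -m crank '[{"x":-42,"y":-20,"z":0,"yaw":-2,"gripper":-1},{"x":-90,"y":-42,"z":0,"yaw":-5,"gripper":-1},{"x":-140,"y":-66,"z":0,"yaw":-8,"gripper":-1},{"x":-190,"y":-89,"z":0,"yaw":-11,"gripper":-1},{"x":-240,"y":-113,"z":0,"yaw":-14.5,"gripper":-1},{"x":-290,"y":-136,"z":0,"yaw":-14.5,"gripper":-1},{"x":-340,"y":-160,"z":0,"yaw":-14.5,"gripper":-1},{"x":-385,"y":-181,"z":30,"yaw":-14.5,"gripper":-1},{"x":-418,"y":-196,"z":60,"yaw":-14.5,"gripper":-1},{"x":-418,"y":-196,"z":90,"yaw":-14.5,"gripper":-1}]' 20
python3 - <<'E'
from h import *
c=eyes.camera('wrist'); cv2.imwrite('pics/w2.png',c['img'][:,:,::-1])
s=arm.sense();print(s['t'],s['eef_pos'],s['wrist_force'])
print(tool((*F[4],100)))
def fish(X):
    p=c['R']@X+c['t']; r=np.hypot(p[0],p[1]); k=c['fx']*np.arctan2(r,p[2])/r
    return (c['cx']+k*p[0],c['cy']+k*p[1])
for k,p in F.items(): print(k,np.round(fish(np.array([*p,68])),0))
for m in eyes.mark_of('wrist','tile4'): print(m['conf'],m['position'][0]*640,m['position'][1]*400)
E
```

```text
t: 2.75
eef_pos: [555.3, 226.0, 140.5]
tcp_rot: [0.001, 0.078, 0.997, -0.001]
wrist_force: [0.3, 0.5, 0.6]
grip_width: 0.001
finger_force: 0.0
2.8 [551.92876348 227.23096637 135.82697541] [-2.09836172 -0.2273424  -2.49564199]
(array([-0.5,  2.9, 35.8]), array([[-0.988,  0.154, -0.005],
       [ 0.154,  0.988, -0.004],
       [ 0.005, -0.004, -1.   ]]))
1 [331. 269.]
2 [267. 268.]
3 [207. 266.]
4 [331. 208.]
5 [261. 208.]
6 [198. 208.]
```

View pics/w2.png

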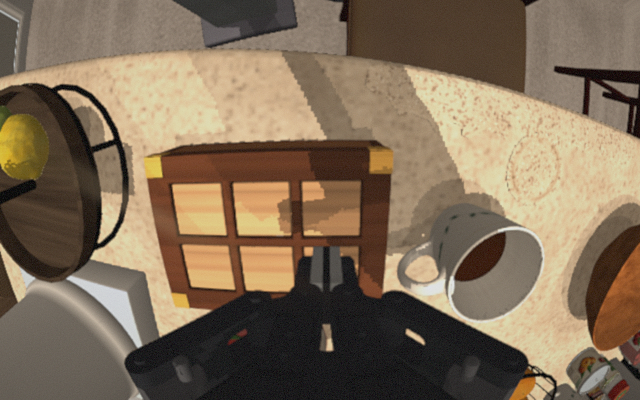

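The view confirms the pose: tile 4 was predicted at (331,208) and appears there, and tile 5 at (262,209) matches too. I'll go down to just above tile 4.

```bash
python3 -m crank '[{"x":0,"y":0,"z":25,"yaw":0,"gripper":-1},{"x":0,"y":0,"z":45,"yaw":0,"gripper":-1},{"x":0,"y":0,"z":57,"yaw":0,"gripper":-1},{"x":0,"y":0,"z":65,"yaw":0,"gripper":-1},{"x":0,"y":0,"z":69,"yaw":0,"gripper":-1},{"x":0,"y":0,"z":69,"yaw":0,"gripper":-1},{"x":0,"y":0,"z":69,"yaw":0,"gripper":-1}]'
python3 - <<'E'
from h import *
s=arm.sense();print(s['t'],s['eef_pos'],s['wrist_force']); print(tool((*F[4],68))[0])
E
```

```text
t: 3.72
eef_pos: [553.2, 230.4, 72.9]
tcp_rot: [0.0, 0.075, 0.997, 0.0]
wrist_force: [0.7, 0.1, -0.3]
grip_width: 0.001
finger_force: 0.0
3.725 [553.22070838 230.41275335  72.85132841] [ 0.68945178  0.12142098 -0.32896257]
[ 0.4 -0.6  4.9]
```

```bash
python3 -m crank '[{"x":0,"y":0,"z":2,"yaw":0,"gripper":-1},{"x":0,"y":0,"z":4,"yaw":0,"gripper":-1},{"x":0,"y":0,"z":5,"yaw":0,"gripper":-1},{"x":0,"y":0,"z":6,"yaw":0,"gripper":-1},{"x":0,"y":0,"z":6,"yaw":0,"gripper":-1}]'; python3 -m crank '[{"x":0,"y":0,"z":1,"yaw":0,"gripper":-1},{"x":0,"y":0,"z":2,"yaw":0,"gripper":-1},{"x":0,"y":0,"z":2,"yaw":0,"gripper":-1}]'
```

```text
t: 4.35
eef_pos: [553.0, 230.3, 68.1]
tcp_rot: [0.0, 0.075, 0.997, 0.0]
wrist_force: [-7.5, -2.6, 15.2]
grip_width: 0.001
finger_force: 7.9
t: 4.72
eef_pos: [553.1, 230.4, 68.0]
tcp_rot: [0.0, 0.075, 0.997, 0.001]
wrist_force: [-14.0, -5.6, 31.5]
grip_width: 0.001
finger_force: 15.7
```

Tile 4 is rigid: it holds at z = 68 under 31 N. On to tile 5.

```bash
python3 -m crank '[{"x":0,"y":0,"z":-20,"yaw":0,"gripper":-1},{"x":0,"y":-26,"z":-20,"yaw":0,"gripper":-1},{"x":0,"y":-52,"z":-20,"yaw":0,"gripper":-1},{"x":0,"y":-52,"z":-14,"yaw":0,"gripper":-1},{"x":0,"y":-52,"z":-8,"yaw":0,"gripper":-1},{"x":0,"y":-52,"z":-6,"yaw":0,"gripper":-1},{"x":0,"y":-52,"z":-4,"yaw":0,"gripper":-1},{"x":0,"y":-52,"z":-3,"yaw":0,"gripper":-1},{"x":0,"y":-52,"z":-2,"yaw":0,"gripper":-1},{"x":0,"y":-52,"z":-2,"yaw":0,"gripper":-1}]'
```

```text
t: 5.98
eef_pos: [544.9, 179.6, 68.1]
tcp_rot: [-0.0, 0.075, 0.997, 0.0]
wrist_force: [-9.1, -2.5, 18.0]
grip_width: -0.0
finger_force: 8.9
```

Tile 5 is rigid too. Next is tile 6.

```bash
python3 -m crank '[{"x":0,"y":0,"z":-18,"yaw":0,"gripper":-1},{"x":0,"y":-26,"z":-18,"yaw":0,"gripper":-1},{"x":0,"y":-52,"z":-18,"yaw":0,"gripper":-1},{"x":0,"y":-52,"z":-12,"yaw":0,"gripper":-1},{"x":0,"y":-52,"z":-6,"yaw":0,"gripper":-1},{"x":0,"y":-52,"z":-4,"yaw":0,"gripper":-1},{"x":0,"y":-52,"z":-2,"yaw":0,"gripper":-1},{"x":0,"y":-52,"z":-1,"yaw":0,"gripper":-1},{"x":0,"y":-52,"z":0,"yaw":0,"gripper":-1},{"x":0,"y":-52,"z":0,"yaw":0,"gripper":-1}]'
```

```text
t: 7.22
eef_pos: [537.3, 128.4, 68.1]
tcp_rot: [0.0, 0.075, 0.997, 0.001]
wrist_force: [-9.4, -0.6, 17.6]
grip_width: -0.001
finger_force: 8.9
```

Tile 6 is rigid as well. Next is tile 3, in the far row.

```bash
python3 -m crank '[{"x":0,"y":0,"z":-18,"yaw":0,"gripper":-1},{"x":-26,"y":0,"z":-18,"yaw":0,"gripper":-1},{"x":-52,"y":-1,"z":-18,"yaw":0,"gripper":-1},{"x":-52,"y":-1,"z":-12,"yaw":0,"gripper":-1},{"x":-52,"y":-1,"z":-6,"yaw":0,"gripper":-1},{"x":-52,"y":-1,"z":-4,"yaw":0,"gripper":-1},{"x":-52,"y":-1,"z":-2,"yaw":0,"gripper":-1},{"x":-52,"y":-1,"z":-1,"yaw":0,"gripper":-1},{"x":-52,"y":-1,"z":0,"yaw":0,"gripper":-1},{"x":-52,"y":-1,"z":0,"yaw":0,"gripper":-1}]'
```

```text
t: 8.48
eef_pos: [588.1, 119.0, 68.1]
tcp_rot: [-0.0, 0.075, 0.997, 0.0]
wrist_force: [-9.4, -2.0, 15.6]
grip_width: 0.004
finger_force: 7.5
```

```bash
python3 -m crank '[{"x":0,"y":0,"z":-18,"yaw":0,"gripper":-1},{"x":0,"y":26,"z":-18,"yaw":0,"gripper":-1},{"x":0,"y":52,"z":-18,"yaw":0,"gripper":-1},{"x":0,"y":52,"z":-12,"yaw":0,"gripper":-1},{"x":0,"y":52,"z":-6,"yaw":0,"gripper":-1},{"x":0,"y":52,"z":-4,"yaw":0,"gripper":-1},{"x":0,"y":52,"z":-2,"yaw":0,"gripper":-1},{"x":0,"y":52,"z":-1,"yaw":0,"gripper":-1},{"x":0,"y":52,"z":0,"yaw":0,"gripper":-1},{"x":0,"y":52,"z":0,"yaw":0,"gripper":-1}]'
```

```text
t: 9.72
eef_pos: [596.5, 169.1, 68.1]
tcp_rot: [0.0, 0.076, 0.997, -0.0]
wrist_force: [-7.0, -2.4, 14.5]
grip_width: 0.0
finger_force: 7.1
```

Tiles 2 and 3 are rigid, which leaves tile 1.

```bash
python3 -m crank '[{"x":0,"y":0,"z":-18,"yaw":0,"gripper":-1},{"x":0,"y":26,"z":-18,"yaw":0,"gripper":-1},{"x":0,"y":52,"z":-18,"yaw":0,"gripper":-1},{"x":0,"y":52,"z":-12,"yaw":0,"gripper":-1},{"x":0,"y":52,"z":-6,"yaw":0,"gripper":-1},{"x":0,"y":52,"z":-4,"yaw":0,"gripper":-1},{"x":0,"y":52,"z":-2,"yaw":0,"gripper":-1},{"x":0,"y":52,"z":-1,"yaw":0,"gripper":-1},{"x":0,"y":52,"z":0,"yaw":0,"gripper":-1},{"x":0,"y":52,"z":0,"yaw":0,"gripper":-1}]'
```

```text
t: 10.98
eef_pos: [604.5, 221.2, 66.5]
tcp_rot: [0.0, 0.075, 0.997, -0.0]
wrist_force: [-1.0, -0.9, 2.8]
grip_width: -0.001
finger_force: 1.0
```

Tile 1 gives. I'll press it home: its stop is at z = 62, and 8 N takes about 1 mm more of command.

```bash
python3 -m crank '[{"x":0,"y":0,"z":1,"yaw":0,"gripper":-1},{"x":0,"y":0,"z":2,"yaw":0,"gripper":-1},{"x":0,"y":0,"z":3,"yaw":0,"gripper":-1},{"x":0,"y":0,"z":4,"yaw":0,"gripper":-1},{"x":0,"y":0,"z":5,"yaw":0,"gripper":-1},{"x":0,"y":0,"z":6,"yaw":0,"gripper":-1},{"x":0,"y":0,"z":6.5,"yaw":0,"gripper":-1},{"x":0,"y":0,"z":6.5,"yaw":0,"gripper":-1},{"x":0,"y":0,"z":6.5,"yaw":0,"gripper":-1}]'
```

```text
t: 12.1
eef_pos: [604.5, 221.6, 62.1]
tcp_rot: [0.001, 0.075, 0.997, 0.0]
wrist_force: [-7.6, -4.9, 18.3]
grip_width: -0.0
finger_force: 9.6
```

It's home at z = 62 with 18 N. I'll retreat straight up and check the drawer.

```bash
python3 -m crank '[{"x":0,"y":0,"z":-10,"yaw":0,"gripper":-1},{"x":0,"y":0,"z":-30,"yaw":0,"gripper":-1},{"x":0,"y":0,"z":-60,"yaw":0,"gripper":-1},{"x":0,"y":0,"z":-100,"yaw":0,"gripper":-1},{"x":0,"y":0,"z":-140,"yaw":0,"gripper":-1},{"x":0,"y":0,"z":-160,"yaw":0,"gripper":-1},{"x":0,"y":0,"z":-160,"yaw":0,"gripper":-1}]'
python3 - <<'E'
from h import *
c=eyes.camera('scene'); cv2.imwrite('pics/s2.png',cv2.resize(c['img'][130:330,200:460,::-1],None,fx=3,fy=3))
c=eyes.camera('top')
m=eyes.mark_of('top','drawer_front')
for n in ('scene','top'):
    c=eyes.camera(n)
    for k,z in(('drawer_front',30),('mug',0),('tea_box',0),('spice_jar',0)):
        m=eyes.mark_of(n,k)
        if m: print(n,k,round(m[0]['conf'],2),hit(c,m[0]['position'][0]*640,m[0]['position'][1]*400,z).round(1))
th=np.radians(-8.5); print('shut front',np.array([570.7,174.7])-70*np.array([np.cos(th),np.sin(th)]))
E
```

```text
t: 12.98
eef_pos: [605.1, 222.1, 222.4]
tcp_rot: [0.002, 0.075, 0.997, 0.001]
wrist_force: [-0.0, -0.1, -0.5]
grip_width: 0.0
finger_force: 0.0
scene drawer_front 0.79 [479.4 186.1  30. ]
scene mug 0.73 [614.8 340.7  -0. ]
scene tea_box 0.79 [715.6 131.8   0. ]
scene spice_jar 0.88 [702.4 251.6   0. ]
top drawer_front 0.82 [484.2 192.7  30. ]
top mug 0.62 [621.5 343.    0. ]
shut front [501.46888956 185.04665878]
```

View pics/s2.png

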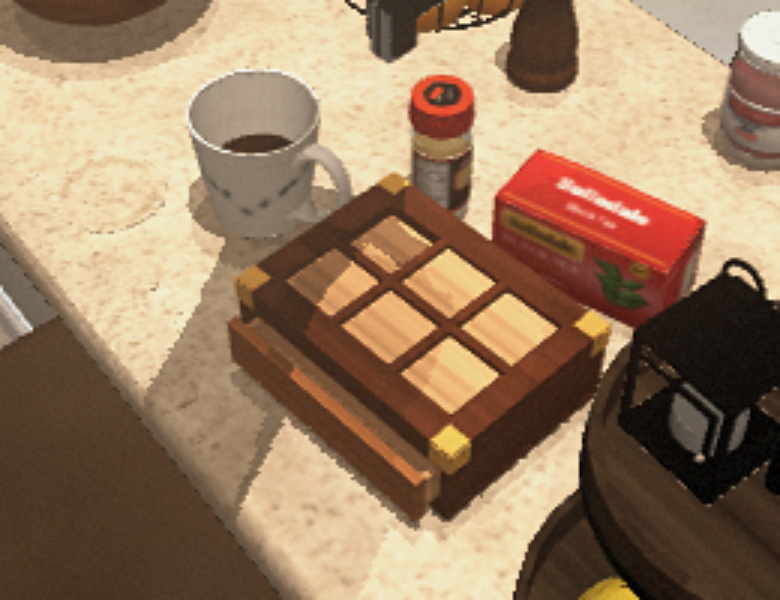

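The picture shows the drawer standing out along the whole front, from about (235,345) to (430,500). Tile 1 at (392,243) is sunk, and the mug, carton and jar are untouched. The arm is clear, so I'm handing in.

```bash
python3 -c "
from cell import arm
print(arm.finish_job())"
```

```text
the job is handed in; nothing more can be done
None
```

The catch was tile 1 (far row, left): I pressed it home at about 18 N, the drawer sprang out by roughly 18 mm, the mug, carton and jar were left alone, and the job is handed in (no verdict was returned).

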